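# Take the stick battery out of its tray and hold it up

## Robot

A 6-joint arm with a two-finger parallel gripper is mounted at the origin on the work surface. World frame = base frame: x ahead of the robot, y to its left, z up, the work surface at z = 0. Lengths are in mm, angles in rad, forces in N, time in s.
With the tool pointing down it reaches from about 250 to 725 mm from the base axis. Payload 9.7 kg.
Tool frame: the origin (TCP) lies midway between the tips of the shut fingers; the grasp point (between the pads) lies ctrl.tcp_to_grasp behind it (ctrl.tcp_to_grasp is the distance from the TCP to the grasp point, in mm); y points along the fingers, x is the direction in which the jaws open and shut, and the axes are right-handed (so a half turn about y gives the same grasp; the last joint's range is limited). The gripper opens to 85 mm and grips with 20 to 120 N. Pads are 22 mm wide; open, the fingers measure 114 mm over their backs; the gripper's body (76 mm by 85 mm) begins 54 mm behind the grasp point. The pads swing forward as they close: fully open they stand 13 mm farther back than shut.
Start: joints at [1.183, 0.087, 0.176, 1.66, 0, 1.571], TCP at [207.981, 509.157, 204.384] pointing down, gripper open.
Joint ranges: [-3.13, 3.13], [-0.85, 1.81], [-1.15, 1.24], [-2.2, 2.28], [-1.44, 1.52], [-3.14, 3.14]. Speed limits (rad/s): [2.22, 2.22, 2.57, 3.14, 3.14, 3.14].

## Interface

Orientations are given as a rotation vector (axis times angle).
In Python, from station import ctrl, cams, job_done gives the robot as it stands.
- The arm moves only by the shell command python3 -m creep 'ROWS' [FORCE]. ROWS is JSON, a list of rows, each a list of 3 entries, a list of its own where there are three numbers: the turn, a rotation vector about the tool's x, y, z in degrees, then the shift along the tool's x, y, z in m, then the closure, from -1 (fully open) to 1 (shut). A call has exactly 5 rows; each row shifts and turns the commanded pose from where the row before left it, along the tool's axes as they then stand; what a row does not reach is not made up. A row lasts 1/8 s, in which the tool goes at most 62.5 mm and 10.7 degrees, less where a joint would pass 70% of its speed; a pose out of reach is approached as far as the arm can. A call is refused whole if a number of a shift passes 0.0625 or a number of a turn 10.7, either way. A call with a gripper value outside its range is refused whole. The fingers move at their own pace and stop on an object; FORCE is the grip in N (left out, the last holds). Time passes only in rows, so rows that do not move let the fingers close, or fill a call up. It gives the time, the measured TCP pose, the force and the opening at its end, in the units of the state.
- ctrl.state(): the state, without advancing time (a new reading comes with each control period).
- cams.read_camera(name): name is "scene" or "top" or "wrist"; returns the picture (480x640x3 uint8, red, green, blue); there is no depth.
- cams.camera_params(name): a dict with "K" (3x3 intrinsics, pixels), "pose" (4x4, takes a point from camera to world coordinates); the wrist camera has in their place "mount" (4x4, takes a point from camera to tool coordinates, whose origin is the TCP and whose axes are the tool frame's). Camera axes: x right, y down, z forward; pixel columns grow to the right and rows downward; lengths in mm; the calibration is good to about 2 mm. The wrist camera is an equidistant fisheye: a pixel r from the principal point sees the ray r / f radians off the axis. A picture is of the moment at which its call begins: read the wrist's pose just before it. camera_params takes no time and is no camera call.
- job_done(): hands the job in, once; it reports no verdict.
The state is a dict: "t": time; "joints": joint angles; "joint_vel": joint speeds; "joint_efforts": joint torques, N m; "position": TCP position; "eef_rot": TCP orientation; "ft_force": force on the tool from outside, world axes, zero at the start; "moment": the same for the moment, N m; "opening": opening from 0.0 (shut) to 1.0 (fully open).
Only numpy, scipy, OpenCV 4.12 (cv2) and the standard library are available. Lean on these libraries where they do the work, as an engineer would, in place of code of your own. Each camera call takes 0.05 s, during which the arm holds its last target.

## Task

Take the long stick battery out of its steel tray: slide it back under the deep end cover (the one nearest the robot) until you feel it press the hidden spring contact in, then tip its other end up through the opening and draw it out slantwise from under the deep cover. Finish while still holding the battery still in the gripper, up in the air several centimetres above the tray with both ends free and nothing else carrying it. Leave the other things on the bench where they are.

Things in the scene. Friction and masses are not known exactly. Their poses are not given: they have to be found in the camera images.
- battery_center (a point): Centre of the loose stick battery: straight black bar with grey end caps, 240 mm long (x axis, pointing to the tray's far end), 32 mm wide (y) and 32 mm high (z), about 0.4 kg. It lies flat on the tray floor; its near end is under the deep near cover, its far end 9 to 19 mm under the far cover. It can be gripped across its width through the opening
- battery_far_end (a point): Middle of the battery's end face away from the robot (x = +120 mm from its centre)
- battery_near_end (a point): Middle of the battery's end face under the deep near cover (x = -120 mm from its centre)
- tray: Steel battery tray fixed to the bench, 308 mm long (x, from its near end by the robot to its far end), 110 mm wide (y). Origin: centre of its underside, on the bench. Floor 4 mm thick. Between the end covers it is 104 mm wide inside, with side walls 30 mm high. Inner faces of its end walls: near x = -150 mm, far x = +150 mm
- window (a point): Centre of the opening between the tray's two end covers, 71 mm above the bench at the covers' tops (undersides at 68 mm), tray axes, 32.5 mm ahead of the tray's origin. 187 mm long: near cover's edge at tray x = -61 mm, far cover's at +126 mm. Under the covers the battery lies in a channel 46 mm wide (y = -23 to +23 mm)
- contact (a joint): Hidden spring contact under the near cover: upright brass plate facing the battery's near end. 0 = at rest, grows to 0.012 m as pressed towards the near end wall; about 1 N to start, 6 N fully in. Its face at rest stands anywhere from tray x = -128 to -116 mm. Pressed in 3 mm or more, the battery's far end is clear of the far cover
- short_battery: Bystander: a loose short battery, 110 x 32 x 32 mm, black, on the bench beside the tray. Origin: centre of its underside
- mug: Bystander: white mug, 76 mm across, 85 mm high. Origin: centre of its underside
- adapter_box: Bystander: small cardboard box 90 x 65 x 45 mm. Origin: centre of its underside
- screwdriver: Bystander: screwdriver lying on the bench. Origin: underside of its middle
- tape_roll: Bystander: roll of clear tape lying flat, 100 mm across, 24 mm high. Origin: centre of its underside
- cover_plate: Bystander: loose grey steel cover plate 185 x 85 x 4 mm lying flat. Origin: centre of its underside
Mind the look-alikes: they are no part of the job. What is shaped like the part that bears battery_center but blue or orange is not meant.

How it is judged (in metres and radians):
On the way, in this order (a step that is already met when the one before it is completed fails the run):
1. the battery is slid back until the spring contact is pressed in by more than 3 mm, its far end still low (value of joint contact above 0.003 m and height (world z) of battery_far_end below 0.07 m), for 0.1 s.
2. the battery's far end is tipped up through the opening, above the covers, while its near end is still under the near cover (height (world z) of battery_far_end above 0.085 m and angle between battery_center's own x axis and vertical below 1.4 rad and height (world z) of battery_near_end below 0.066 m and x of battery_near_end in the frame of tray below -0.061 m), for 0.1 s.
At the end, for the whole second after the job is handed in: The battery is held in the fingers, still (under 20 mm/s), the middles of both its ends more than 110 mm above the bench (about 40 mm above the covers' tops), not touching the tray (height (world z) of each of battery_far_end, battery_near_end above 0.11 m and contact force between the fingers and battery above 1 N and contact force between battery and tray below 0.1 N and linear speed of battery below 0.02 m/s and angular speed of battery below 0.2 rad/s); the arm keeps its last pose, push and grip.
It fails at once if a bystander is shifted by more than 30 mm (distance of any of short_battery, mug, adapter_box, screwdriver, tape_roll, cover_plate from where it was at the start of the episode above 0.03 m).
It also fails if it takes over 42 s, if anything falls off the work surface, if the arm or the gripper's body presses on something with over 40 N, if the wrist force passes 120 N, or if a joint passes its speed limit or range.

## Working session

There is one attempt and no reset: what is moved stays moved. The work goes in short steps, Python scripts to look and compute and a shell command to move; the robot and the scene stay as the last step left them, time stands still between calls to the robot, and variables do not carry over. Pictures are saved under pics/ and viewed, and the job is handed in when it is done.

```bash
ls; mkdir -p pics
python3 - <<'E'
from station import ctrl,cams
import cv2,numpy as np
s=ctrl.state();print(s, ctrl.tcp_to_grasp)
for n in("scene","top"):
    im=cams.read_camera(n);cv2.imwrite(f"pics/{n}0.png",im[:,:,::-1]);p=cams.camera_params(n);print(n,np.round(p["K"],2).tolist(),np.round(p["pose"],4).tolist())
p=cams.camera_params("wrist");print(p)
E
```

```text
pics
{'t': 0.0, 'joints': array([1.18295172e+00, 8.74781826e-02, 1.75099702e-01, 1.65979324e+00,
       9.02905193e-06, 1.57083013e+00]), 'joint_vel': array([ 0.00010006, -0.00014074,  0.00116863,  0.00125046,  0.00098595,
       -0.00116671]), 'joint_efforts': array([-8.64498143e-04, -5.20384347e+01,  4.64806902e+01,  1.59660674e-02,
       -9.59685008e-05, -1.52619157e-05]), 'position': array([207.90042912, 508.89683362, 203.65547098]), 'eef_rot': array([-1.36887354, -0.91806685,  0.91995698]), 'ft_force': array([0.43545338, 0.25195871, 0.5462551 ]), 'moment': array([ 0.04686138,  0.01213434, -0.02203831]), 'opening': 1.0024783187684272} 18.700000000000003
scene [[502.44, 0.0, 317.3], [0.0, 502.44, 242.67], [0.0, 0.0, 1.0]] [[-0.1728, 0.6006, -0.7807, 1483.6047], [0.9849, 0.1144, -0.13, 237.5237], [0.0112, -0.7913, -0.6113, 872.075], [0.0, 0.0, 0.0, 1.0]]
top [[535.88, 0.0, 319.8], [0.0, 535.88, 234.58], [0.0, 0.0, 1.0]] [[-0.0037, -0.998, 0.0627, 358.7584], [-1.0, 0.0042, 0.0075, 54.6854], [-0.0077, -0.0627, -0.998, 1525.2302], [0.0, 0.0, 0.0, 1.0]]
{'K': array([[371.64829954,   0.        , 324.26742076],
       [  0.        , 371.64829954, 237.91887058],
       [  0.        ,   0.        ,   1.        ]]), 'mount': array([[ 9.99999634e-01, -7.86664106e-04, -3.36042021e-04,
        -1.08923501e+00],
       [ 8.83539658e-05, -2.95749398e-01,  9.55265558e-01,
        -1.69422240e+02],
       [-8.50857352e-04, -9.55265238e-01, -2.95749220e-01,
         7.49680239e+01],
       [ 0.00000000e+00,  0.00000000e+00,  0.00000000e+00,
         1.00000000e+00]])}
```

View pics/scene0.png

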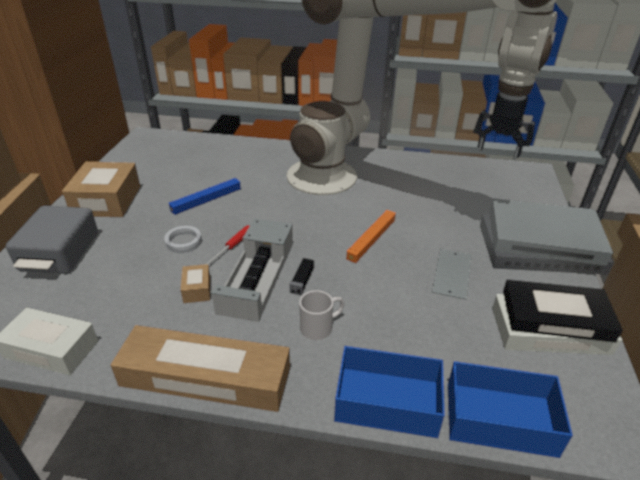

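View pics/top0.png

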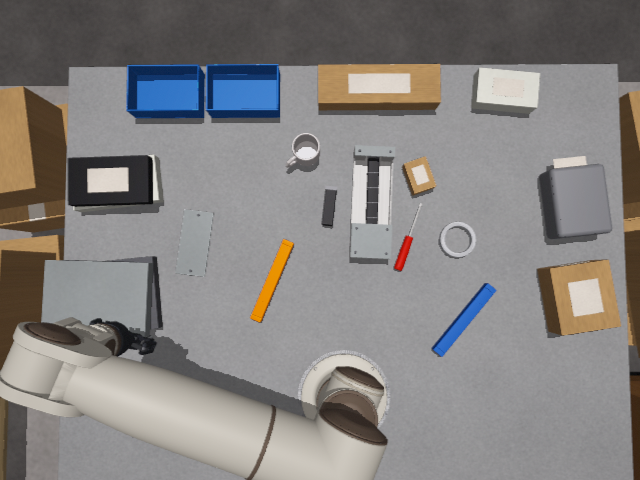

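The top view shows these look-alikes:
- black stick in the tray: (373,190)
- short black battery: (329,207)
- orange stick: (272,280)
- blue stick: (464,320)

I choose the black stick in the tray and will check it in a crop.

Run:
```python
import cv2
im=cv2.imread("pics/top0.png")
cv2.imwrite("pics/crop1.png",cv2.resize(im[140:270,315:445],None,fx=4.6,fy=4.6,interpolation=cv2.INTER_CUBIC))
im=cv2.imread("pics/scene0.png")
cv2.imwrite("pics/crop2.png",cv2.resize(im[210:330,190:350],None,fx=5,fy=5,interpolation=cv2.INTER_CUBIC))
```

```text
(no output)
```

View pics/crop1.png

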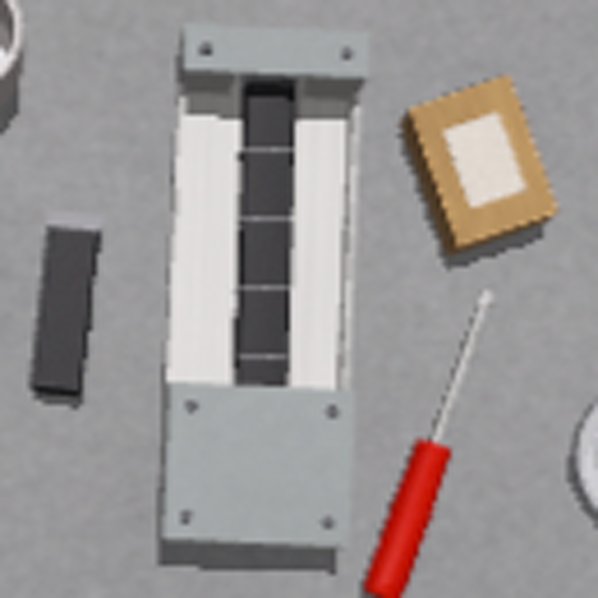

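View pics/crop2.png

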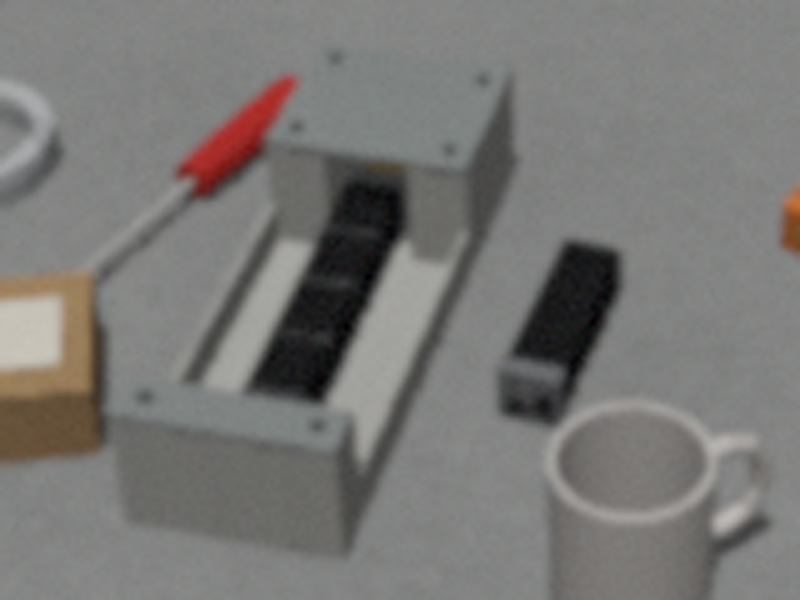

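The crop shows the black stick with white seams under both covers, at crop (267,240). The covers are at the top and bottom of the crop.

```bash
cat > h.py <<'E'
import numpy as np
from scipy.spatial.transform import Rotation as R
def ray(p,uv,z):
    K=np.array(p["K"]);T=np.array(p["pose"])
    d=T[:3,:3]@np.linalg.solve(K,[uv[0],uv[1],1]);o=T[:3,3]
    return o+d*(z-o[2])/d[2]
E
python3 - <<'E'
from station import cams
from h import *
p=cams.camera_params("top")
f=lambda c,z:np.round(ray(p,(315+(c[0]-2)/4.6,140+(c[1]-2)/4.6),z),1)
for n,c in dict(FL=(184,26),FR=(368,33),FnL=(181,70),FnR=(366,78),NfL=(167,383),NfR=(353,388),NnL=(162,540),NnR=(338,546)).items():print(n,f(c,71))
for n,c in dict(seam1L=(246,149),seam1R=(295,149),s2L=(244,217),s2R=(294,217),s3L=(240,286),s3R=(291,286),s4L=(237,355),s4R=(289,355)).items():print(n,f(c,36))
E
```

```text
FL [695.6 -30.8  71. ]
FR [ 690.8 -140.5   71. ]
FnL [669.1 -28.8  71. ]
FnR [ 663.6 -139.    71. ]
NfL [481.8 -19.1  71. ]
NfR [ 478.4 -129.    71. ]
NnL [389.  -15.5  71. ]
NnR [ 385.1 -119.    71. ]
seam1L [627.6 -70.   36. ]
seam1R [627.5 -99.9  36. ]
s2L [585.9 -68.4  36. ]
s2R [585.7 -98.8  36. ]
s3L [543.7 -65.6  36. ]
s3R [543.5 -96.6  36. ]
s4L [501.6 -63.4  36. ]
s4R [501.5 -94.9  36. ]
```

```bash
cat >> h.py <<'E'
YAW=-0.0500
TO=np.array([540.6,-77.4,0])   # tray origin
Rt=R.from_rotvec([0,0,YAW]).as_matrix()
def tool(th=0,flip=1):
    """tool orientation: x=flip*tray y, y=approach; th=tip-up (rad)"""
    a=np.array([np.sin(th),0,-np.cos(th)]); x=np.array([0,flip,0.]);
    return Rt@np.stack([x,a,np.cross(x,a)],1)
def w2t(p): return Rt.T@(np.asarray(p)-TO)
def t2w(p): return Rt@np.asarray(p)+TO
def info(s): 
    M=R.from_rotvec(s["eef_rot"]).as_matrix(); return M,np.array(s["position"])
def delta(s,target_w,Rtar):
    M,p=info(s); return M.T@(np.asarray(target_w)-p), np.degrees(R.from_matrix(M.T@Rtar).as_rotvec())
E
python3 - <<'E'
from station import ctrl
from h import *
s=ctrl.state();M,p=info(s);np.set_printoptions(precision=3,suppress=True);print(M)
tgt=t2w([32,-3,160])
for f in(1,-1):print(f,tgt,delta(s,tgt,tool(0,f)))
E
```

```text
[[ 0.378 -0.    -0.926]
 [ 0.926 -0.001  0.378]
 [-0.001 -1.    -0.   ]]
1 [572.41  -81.996 160.   ] (array([-409.201,   44.252, -560.907]), array([ -0.011, -19.351,  -0.067]))
-1 [572.41  -81.996 160.   ] (array([-409.201,   44.252, -560.907]), array([  0.095, 160.649,  -0.015]))
```

```bash
python3 -m creep '[[[0,0,0],[-0.034,0,-0.047],-0.3],[[0,0,0],[-0.034,0,-0.047],-0.3],[[0,0,0],[-0.034,0,-0.047],-0.3],[[0,0,0],[-0.034,0,-0.047],-0.3],[[0,0,0],[-0.034,0,-0.047],-0.3]]' 60; python3 -c "
from station import ctrl
from h import *
s=ctrl.state();print(s['joints'],s['ft_force'],delta(s,t2w([32,-3,160]),tool()))"
```

```text
t: 0.72
position: [361.8, 261.2, 204.2]
eef_rot: [-1.368, -0.919, 0.919]
ft_force: [0.7, 1.2, -0.5]
opening: 0.649
[ 6.25385284e-01 -1.59475202e-01 -6.35841674e-02  1.66672382e+00
 -3.95200579e-05  1.01284148e+00] [ 0.69707444  1.21688328 -0.46934527] (array([-238.18855129,   44.19243828, -324.69039213]), array([ 3.05929812e-04, -1.93348157e+01, -3.08019811e-03]))
```

```bash
python3 -m creep '[[[0,0,0],[-0.036,0,-0.049],-0.3],[[0,0,0],[-0.036,0,-0.049],-0.3],[[0,0,0],[-0.036,0,-0.049],-0.3],[[0,0,0],[-0.036,0,-0.049],-0.3],[[0,0,0],[-0.036,0,-0.049],-0.3]]' 
python3 -m creep '[[[0,0,0],[-0.029,0,-0.040],-0.3],[[0,0,0],[-0.029,0,-0.040],-0.3],[[0,-9.6,0],[0,0.02,0],-0.3],[[0,-9.7,0],[0,0.02,0],-0.3],[[0,0,0],[0,0,0],-0.3]]'; python3 -c "
from station import ctrl,cams
from h import *
import cv2
s=ctrl.state();print(s['joints'],s['ft_force'],delta(s,t2w([32,-3,160]),tool()))
cv2.imwrite('pics/w1.png',cams.read_camera('wrist')[:,:,::-1])
cv2.imwrite('pics/t1.png',cams.read_camera('top')[100:300,250:480,::-1].repeat(3,0).repeat(3,1))"
```

```text
t: 1.35
position: [520.6, 1.7, 204.2]
eef_rot: [-1.368, -0.919, 0.919]
ft_force: [1.7, 0.4, 0.4]
opening: 0.647
t: 1.98
position: [571.2, -80.3, 162.5]
eef_rot: [-1.231, -1.168, 1.172]
ft_force: [0.3, 0.3, 0.6]
opening: 0.649
[-1.39754445e-01  1.43594323e-01  1.56776160e-01  1.58747164e+00
  8.54152625e-06 -8.73640496e-02] [0.2819184  0.31564272 0.57272048] (array([-1.58374771,  2.50944306, -1.32459153]), array([-0.19933409, -0.13696028,  0.01819049]))
```

View pics/w1.png

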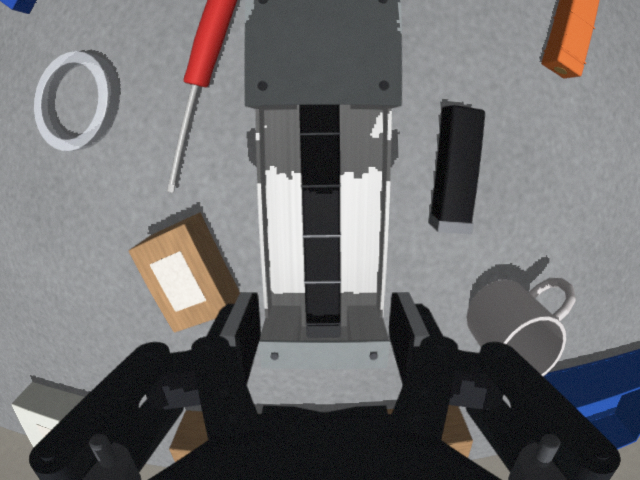

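The wrist view shows the battery from (301–340, 110) to (304–341, 320), with the fingers at u≈250 and 395. I'll compute its offset.

```bash
cat >> h.py <<'E'
def wray(p,s,uv,z):
    K=np.array(p["K"]);m=np.array(p["mount"]);M,pos=info(s)
    d=np.array([uv[0]-K[0,2],uv[1]-K[1,2]]);r=np.linalg.norm(d);a=r/K[0,0]
    v=np.array([*(np.sin(a)*d/r),np.cos(a)])
    T=np.eye(4);T[:3,:3]=M;T[:3,3]=pos;T=T@m
    w=T[:3,:3]@v;o=T[:3,3];return o+w*(z-o[2])/w[2]
E
python3 - <<'E'
from station import ctrl,cams
from h import *
import cv2
np.set_printoptions(precision=1,suppress=True)
s=ctrl.state();p=cams.camera_params("wrist")
g=cv2.cvtColor(cv2.imread("pics/w1.png"),cv2.COLOR_BGR2GRAY)
for v in(180,205,225,250,270,290):
    row=g[v];b=np.where(row[280:365]<60)[0]+280
    l,r=b.min(),b.max()+1
    print(v,l,r,w2t(wray(p,s,(l,v),36)),w2t(wray(p,s,(r,v),36)))
print("cover edge near",w2t(wray(p,s,(250,106),71)),w2t(wray(p,s,(400,106),71)),"far",w2t(wray(p,s,(258,341),71)),w2t(wray(p,s,(391,341),71)))
print(w2t(s["position"]))
E
```

```text
180 302 339 [ -0.6 -20.3  36. ] [-0.4  9.6 36. ]
205 303 340 [ 20.1 -19.9  36. ] [20.3 10.4 36. ]
225 304 340 [ 37.2 -19.4  36. ] [37.3 10.5 36. ]
250 304 340 [ 59.2 -19.9  36. ] [59.3 10.7 36. ]
270 305 340 [ 77.5 -19.5  36. ] [77.7 10.8 36. ]
290 306 340 [ 96.7 -19.   36. ] [96.8 11.  36. ]
cover edge near [-59.8 -54.3  71. ] [-59.2  51.3  71. ] far [128.5 -59.   71. ] [129.2  53.3  71. ]
[ 31.6  -1.2 164.8]
```

```bash
python3 -m creep '[[[0,0,0],[-0.003,0.03,0],-0.3],[[0,0,0],[0,0.03,0],-0.3],[[0,0,0],[0,0.03,0],-0.3],[[0,0,0],[0,0.02,0],-0.3],[[0,0,0],[0,0,0],-0.3]]'
python3 -c "
from station import ctrl,cams
from h import *
import cv2
s=ctrl.state();print(s['ft_force'],w2t(s['position']))
cv2.imwrite('pics/w2.png',cams.read_camera('wrist')[:,:,::-1])"
```

```text
t: 2.7
position: [571.5, -83.0, 54.0]
eef_rot: [-1.233, -1.169, 1.171]
ft_force: [-0.8, -0.2, 0.9]
opening: 0.652
[-0.77765197 -0.20385765  0.86808545] [31.1346968  -4.08318862 54.02645754]
```

View pics/w2.png

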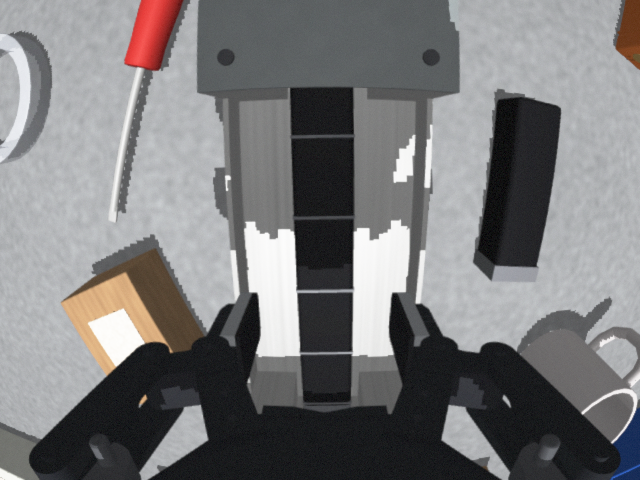

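The wrist view shows the battery at u 298–352, midway between the finger faces at u≈259 and 391. The fingers are inside the tray walls at u≈235 and 425, so I'll descend.

```bash
python3 -m creep '[[[0,0,0],[0,0.018,0],-0.3],[[0,0,0],[0,0.018,0],-0.3],[[0,0,0],[0,0.011,0],-0.3],[[0,0,0],[0,0,0],-0.3],[[0,0,0],[0,0,0],-0.3]]' 60
python3 -c "
from station import ctrl
from h import *
s=ctrl.state();print(s['ft_force'],w2t(s['position']))"
```

```text
t: 3.38
position: [572.2, -83.3, 7.7]
eef_rot: [-1.233, -1.172, 1.171]
ft_force: [1.0, 0.8, -0.1]
opening: 0.653
[ 0.98746169  0.7967298  -0.116249  ] [31.81825801 -4.35826012  7.73698047]
```

```bash
python3 -m creep '[[[0,0,0],[0,0,0],1],[[0,0,0],[0,0,0],1],[[0,0,0],[0,0,0],1],[[0,0,0],[0,0,0],1],[[0,0,0],[0,0,0],1]]' 70
python3 -m creep '[[[0,0,0],[0,-0.001,0],1],[[0,0,0],[0,0,0],1],[[0,0,0],[0,0,0.002],1],[[0,0,0],[0,0,0],1],[[0,0,0],[0,0,0],1]]' 70
python3 -c "
from station import ctrl
from h import *
s=ctrl.state();print(s['ft_force'],s['moment'],w2t(s['position']))"
```

```text
t: 4.0
position: [573.2, -86.8, 13.1]
eef_rot: [-1.243, -1.171, 1.172]
ft_force: [-15.0, -15.4, 35.1]
opening: 0.038
t: 4.62
position: [574.2, -87.9, 14.0]
eef_rot: [-1.249, -1.173, 1.171]
ft_force: [1.0, -20.1, 23.8]
opening: 0.007
[  1.01374227 -20.0667511   23.79689141] [-4.26448326 -0.34117787  0.0088314 ] [34.07121825 -8.84961778 14.01573614]
```

```bash
python3 -c "
from station import ctrl,cams
import cv2
cv2.imwrite('pics/w3.png',cams.read_camera('wrist')[:,:,::-1])
im=cams.read_camera('scene');cv2.imwrite('pics/s3.png',cv2.resize(im[150:330,180:340,::-1],None,fx=3.3,fy=3.3))"
```

```text
(no output)
```

View pics/w3.png

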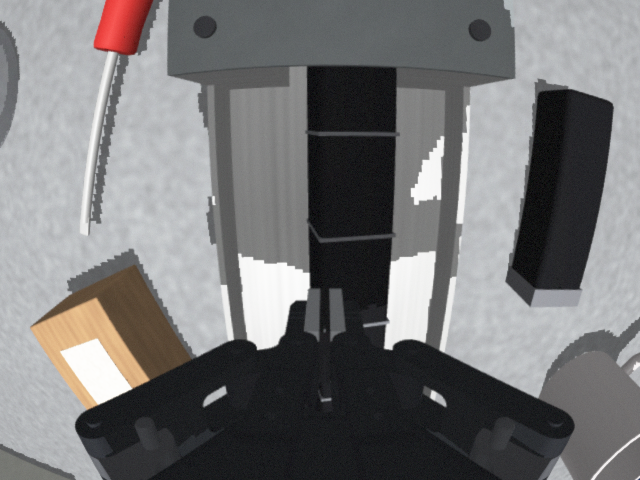

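View pics/s3.png

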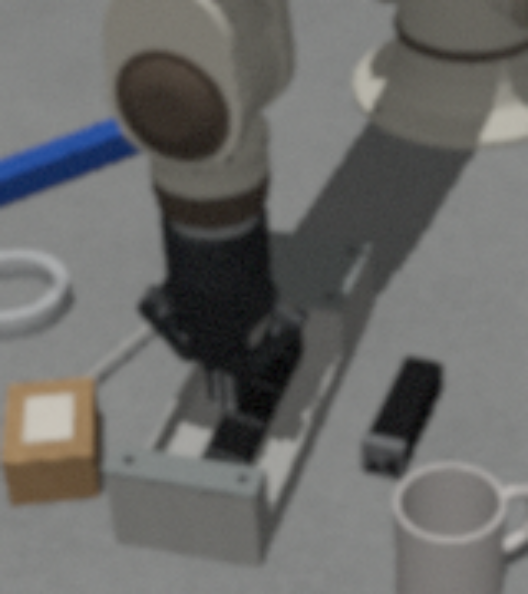

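The fingers have shut without the battery. They stand beside it on its −y side, at image (325,320), and it looks rolled towards +y. I'll lift gently and look.

```bash
python3 -m creep '[[[0,0,0],[0,-0.004,0],1],[[0,0,0],[0,-0.004,0],1],[[0,0,0],[0,-0.006,0],1],[[0,0,0],[0,-0.006,0],1],[[0,0,0],[0,0,0],1]]' 20
python3 -c "
from station import ctrl,cams
from h import *
import cv2
s=ctrl.state();print(s['ft_force'],w2t(s['position']))
cv2.imwrite('pics/w4.png',cams.read_camera('wrist')[:,:,::-1])
im=cams.read_camera('scene');cv2.imwrite('pics/s4.png',cv2.resize(im[200:330,200:320,::-1],None,fx=4.6,fy=4.6,interpolation=2))"
```

```text
t: 5.35
position: [570.2, -83.0, 28.9]
eef_rot: [-1.233, -1.172, 1.171]
ft_force: [0.4, -0.2, 0.1]
opening: 0.004
[ 0.360376   -0.15753429  0.11469297] [29.8369254  -4.09858757 28.89635829]
```

View pics/w4.png

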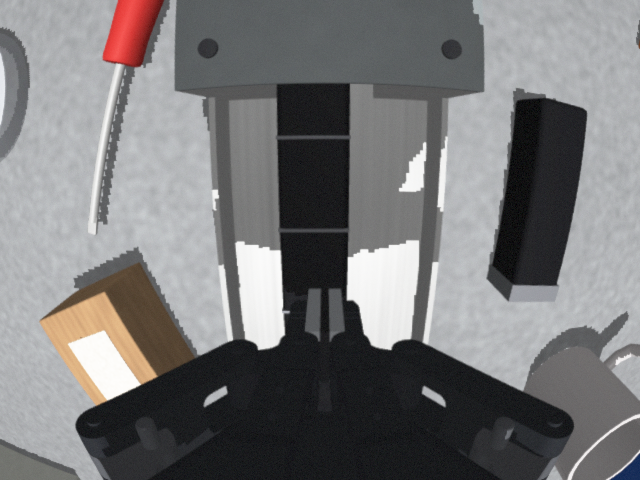

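View pics/s4.png

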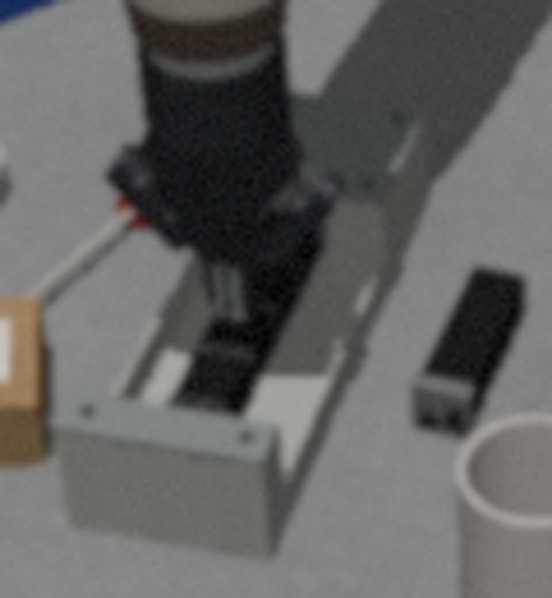

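```bash
python3 -c "
import cv2
im=cv2.imread('pics/w4.png')[210:350,240:420];im=cv2.convertScaleAbs(im,alpha=2.5,beta=20)
cv2.imwrite('pics/w4c.png',cv2.resize(im,None,fx=4.2,fy=4.2,interpolation=2))"
```

```text
(no output)
```

View pics/w4c.png

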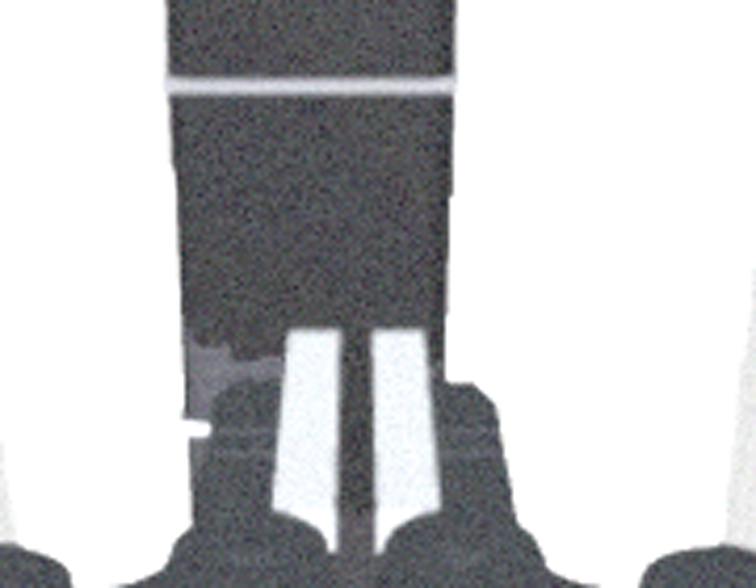

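Run:
```python
from station import ctrl,cams
from h import *
np.set_printoptions(precision=1,suppress=True)
p=cams.camera_params("scene");T=np.array(p["pose"]);K=np.array(p["K"])
def prj(P):
    c=T[:3,:3].T@(np.array(P)-T[:3,3]);c=K@c;return c[:2]/c[2]
s=ctrl.state();pos=np.array(s["position"])
for dz in(0,10,20,30,40):
    q=prj(pos+[0,0,dz]);print(dz,q,(q-200)*4.6)
for x in(-61,126):
  for y in(-55,55):print("cover",x,y,(prj(t2w([x,y,71]))-200)*4.6)
for x in(-150,150):print((prj(t2w([x,0,71]))-200)*4.6)
```

```text
0 [251.2 275.2] [235.5 346.1]
10 [250.9 272.2] [234.2 332.3]
20 [250.6 269.2] [233.  318.5]
30 [250.4 266.2] [231.7 304.4]
40 [250.1 263.1] [230.4 290.3]
cover -61 -55 [196.7 174.3]
cover -61 55 [381.8 202.1]
cover 126 -55 [ 73.3 389.4]
cover 126 55 [279.5 424.1]
[334.1 100.1]
[159.1 438.6]
```

Run:
```python
import cv2
im=cv2.imread('pics/s4.png');im=cv2.convertScaleAbs(im,alpha=2.0,beta=10)
for p in [(229,351)]: pass
cv2.imwrite('pics/s4b.png',cv2.resize(im[200:460,120:380],None,fx=2.2,fy=2.2))
```

```text
(no output)
```

View pics/s4b.png

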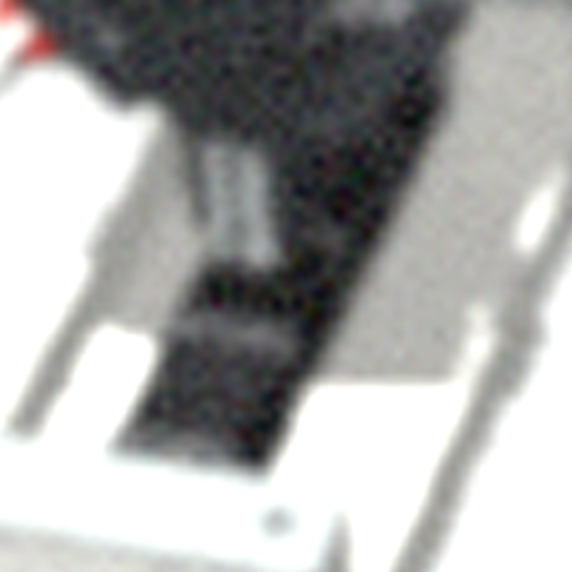

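```bash
for i in 1; do python3 -m creep '[[[0,0,0],[0,0.004,0],1],[[0,0,0],[0,0.003,0],1],[[0,0,0],[0,0.002,0],1],[[0,0,0],[0,0,0],1],[[0,0,0],[0,0,0],1]]' 20; done
python3 -m creep '[[[0,0,0],[0,0.002,0],1],[[0,0,0],[0,0.0,0],1],[[0,0,0],[0,0.002,0],1],[[0,0,0],[0,0,0],1],[[0,0,0],[0,0,0],1]]'
```

```text
t: 6.08
position: [570.0, -83.2, 19.5]
eef_rot: [-1.233, -1.172, 1.172]
ft_force: [0.2, 0.1, 1.3]
opening: -0.002
t: 6.7
position: [570.0, -83.2, 15.4]
eef_rot: [-1.233, -1.172, 1.172]
ft_force: [-1.0, -1.3, 0.4]
opening: 0.001
```

```bash
python3 -m creep '[[[0,0,0],[0,0.002,0],1],[[0,0,0],[0,0.0,0],1],[[0,0,0],[0,0.002,0],1],[[0,0,0],[0,0,0],1],[[0,0,0],[0,0,0],1]]'
python3 -c "
from station import ctrl,cams
from h import *
import cv2
s=ctrl.state();print(s['ft_force'],w2t(s['position']))
im=cams.read_camera('wrist')[:,:,::-1]
im=cv2.convertScaleAbs(im[40:400,100:560],alpha=2)
cv2.imwrite('pics/w5.png',cv2.resize(im,None,fx=1.6,fy=1.6))"
```

```text
t: 7.32
position: [569.9, -83.2, 11.4]
eef_rot: [-1.233, -1.172, 1.172]
ft_force: [0.2, -0.4, -0.6]
opening: 0.001
[ 0.24223799 -0.35454496 -0.6273249 ] [29.59686374 -4.33702969 11.37225898]
```

View pics/w5.png

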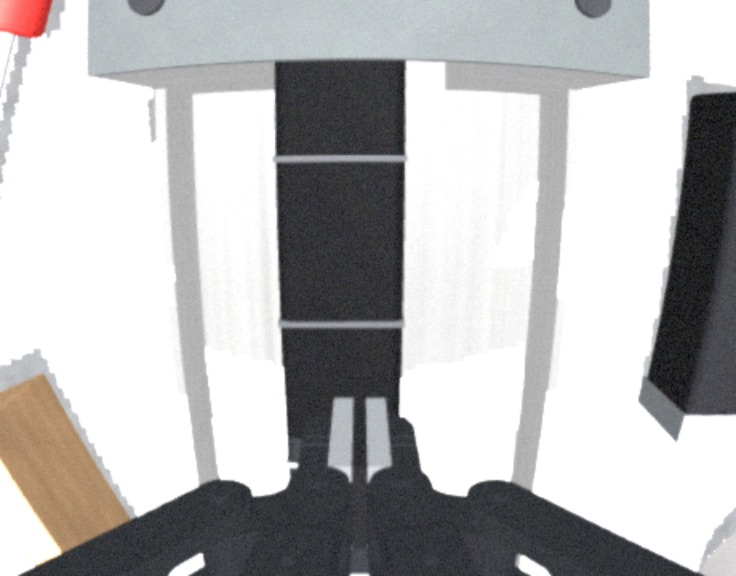

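```bash
python3 -m creep '[[[0,0,0],[0,0.002,0],1],[[0,0,0],[0,0.0,0],1],[[0,0,0],[0,0.001,0],1],[[0,0,0],[0,0,0],1],[[0,0,0],[0,0,0],1]]'
python3 -m creep '[[[0,0,0],[0,0.001,0],1],[[0,0,0],[0,0.0,0],1],[[0,0,0],[0,0.001,0],1],[[0,0,0],[0,0,0],1],[[0,0,0],[0,0,0],1]]'
```

```text
t: 8.0
position: [570.0, -83.2, 9.2]
eef_rot: [-1.233, -1.172, 1.171]
ft_force: [-3.2, 0.8, 6.0]
opening: 0.0
t: 8.62
position: [570.1, -83.2, 9.1]
eef_rot: [-1.234, -1.173, 1.171]
ft_force: [-9.4, 1.0, 21.2]
opening: -0.001
```

Pressing on the battery's top shows contact at TCP z≈9.3. So the real fingertips sit about 27 mm behind the reported TCP, and the first grasp only caught the top edge. I'll rise, open partway, recentre by −5 mm and check.

```bash
python3 -m creep '[[[0,0,0],[0,-0.012,0],1],[[0,0,0],[0,-0.012,0],-0.06],[[0,0,0],[-0.005,0,0],-0.06],[[0,0,0],[0,0,0],-0.06],[[0,0,0],[0,0,0],-0.06]]' 60
python3 -c "
from station import ctrl,cams
from h import *
import cv2
s=ctrl.state();print(s['ft_force'],w2t(s['position']))
im=cams.read_camera('wrist')[:,:,::-1]
im=cv2.convertScaleAbs(im[40:400,100:560],alpha=2)
cv2.imwrite('pics/w6.png',cv2.resize(im,None,fx=1.6,fy=1.6))"
```

```text
t: 9.25
position: [569.4, -88.2, 29.8]
eef_rot: [-1.232, -1.171, 1.172]
ft_force: [-0.3, 0.1, 0.6]
opening: 0.529
[-0.34089632  0.0804114   0.56963771] [29.31130419 -9.39661372 29.79133109]
```

View pics/w6.png

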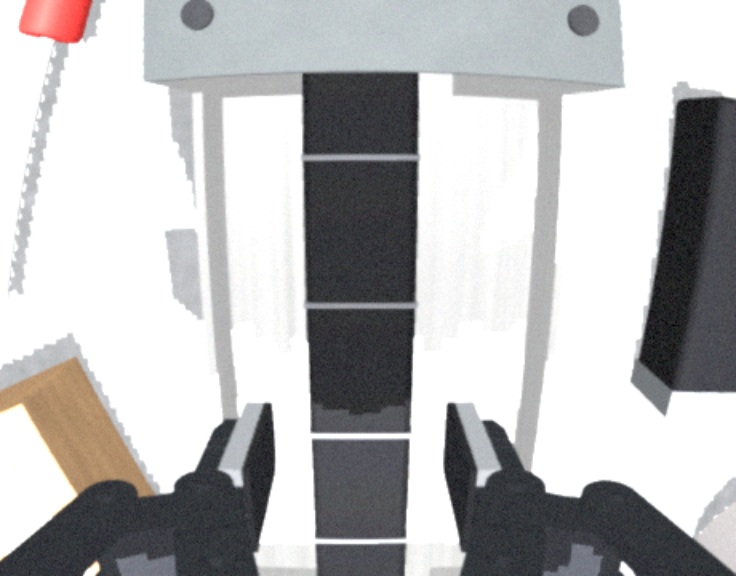

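Battery centre is at crop u≈361 and the fingers at 272 and 447 (mid 360), so it is centred. Descending.

```bash
python3 -m creep '[[[0,0,0],[0,0.015,0],-0.06],[[0,0,0],[0,0.014,0],-0.06],[[0,0,0],[0,0.005,0],-0.06],[[0,0,0],[0,0,0],-0.06],[[0,0,0],[0,0,0],-0.06]]'
python3 -m creep '[[[0,0,0],[0,0.003,0],-0.06],[[0,0,0],[0,0.003,0],-0.06],[[0,0,0],[0,0.003,0],-0.06],[[0,0,0],[0,0.002,0],-0.06],[[0,0,0],[0,0,0],-0.06]]'
```

```text
t: 9.93
position: [570.0, -88.2, -3.2]
eef_rot: [-1.233, -1.172, 1.171]
ft_force: [0.2, -1.0, -0.7]
opening: 0.53
t: 10.55
position: [569.5, -88.2, -14.9]
eef_rot: [-1.233, -1.171, 1.172]
ft_force: [-1.4, 0.6, -0.6]
opening: 0.532
```

```bash
python3 -m creep '[[[0,0,0],[0,0.003,0],-0.06],[[0,0,0],[0,0,0],0.2],[[0,0,0],[0,0,0],0.4],[[0,0,0],[0,0,0],1],[[0,0,0],[0,0,0],1]]' 70
python3 -c "
from station import ctrl,cams
from h import *
import cv2
s=ctrl.state();print(s['ft_force'],w2t(s['position']))
im=cams.read_camera('wrist')[:,:,::-1]
im=cv2.convertScaleAbs(im[40:400,100:560],alpha=2)
cv2.imwrite('pics/w7.png',cv2.resize(im,None,fx=1.6,fy=1.6))
im=cams.read_camera('scene');cv2.imwrite('pics/s7.png',cv2.resize(im[190:330,190:330,::-1],None,fx=4.2,fy=4.2,interpolation=2))"
```

```text
t: 11.18
position: [569.7, -88.0, -17.5]
eef_rot: [-1.233, -1.172, 1.171]
ft_force: [-0.2, 1.9, 1.5]
opening: 0.355
[-0.24300118  1.92432078  1.48101008] [ 29.60349549  -9.17801711 -17.52715686]
```

View pics/w7.png

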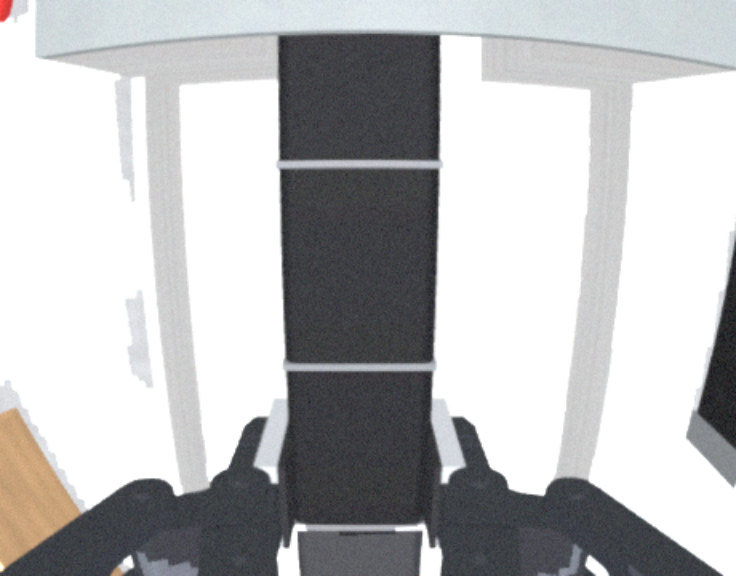

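View pics/s7.png

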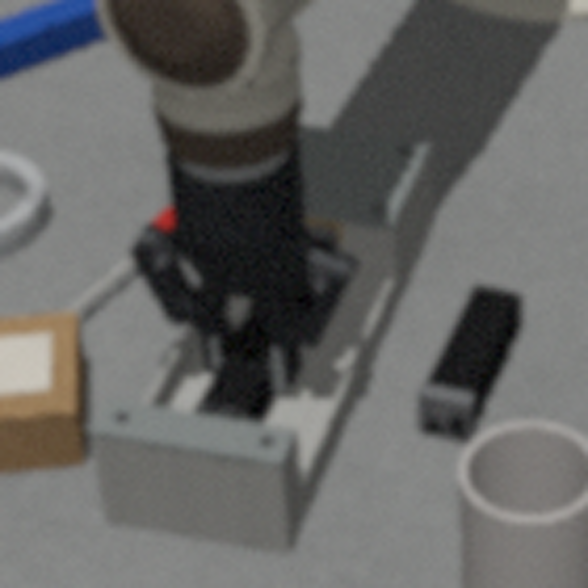

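Gripped: opening 0.355, about 30 mm, with the pads on both sides of the battery at crop u≈285 and 435. Next I lift 1 mm, shift 5 mm to centre it in the channel, and slide back.

```bash
python3 -m creep '[[[0,0,0],[0,-0.001,0],1],[[0,0,0],[0.003,0,0],1],[[0,0,0],[0.002,0,0.003],1],[[0,0,0],[0,0,0.003],1],[[0,0,0],[0,0,0],1]]' 
python3 -m creep '[[[0,0,0],[0,0,0.002],1],[[0,0,0],[0,0,0.002],1],[[0,0,0],[0,0,0],1],[[0,0,0],[0,0,0],1],[[0,0,0],[0,0,0],1]]'
```

```text
t: 11.9
position: [563.7, -82.9, -16.6]
eef_rot: [-1.233, -1.171, 1.172]
ft_force: [1.6, 0.3, -4.9]
opening: 0.359
t: 12.52
position: [560.0, -82.7, -16.6]
eef_rot: [-1.233, -1.172, 1.172]
ft_force: [-0.4, 0.3, -4.5]
opening: 0.361
```

```bash
for i in 1; do python3 -m creep '[[[0,0,0],[0,0,0.002],1],[[0,0,0],[0,0,0.002],1],[[0,0,0],[0,0,0],1],[[0,0,0],[0,0,0],1],[[0,0,0],[0,0,0],1]]' ; 
python3 -m creep '[[[0,0,0],[0,0,0.002],1],[[0,0,0],[0,0,0.002],1],[[0,0,0],[0,0,0],1],[[0,0,0],[0,0,0],1],[[0,0,0],[0,0,0],1]]'; done
python3 - <<'E'
from station import ctrl,cams
import numpy as np
f=[]
for i in range(4):
    cams.read_camera("wrist");f.append(ctrl.state()["ft_force"])
print(np.round(f,1))
E
```

```text
t: 13.15
position: [556.0, -82.5, -16.6]
eef_rot: [-1.233, -1.172, 1.172]
ft_force: [-0.5, -0.3, -4.7]
opening: 0.367
t: 13.78
position: [552.0, -82.3, -16.6]
eef_rot: [-1.233, -1.172, 1.172]
ft_force: [-0.3, 0.2, -4.5]
opening: 0.367
[[-0.1  0.4 -3.9]
 [-0.4 -0.5 -4. ]
 [-0.8  0.5 -5.4]
 [ 0.2 -0.  -4.7]]
```

17.7 mm moved so far with no contact force. I'll continue.

```bash
python3 -m creep '[[[0,0,0],[0,0,0.002],1],[[0,0,0],[0,0,0.002],1],[[0,0,0],[0,0,0],1],[[0,0,0],[0,0,0],1],[[0,0,0],[0,0,0],1]]' ; 
python3 -m creep '[[[0,0,0],[0,0,0.002],1],[[0,0,0],[0,0,0.001],1],[[0,0,0],[0,0,0],1],[[0,0,0],[0,0,0],1],[[0,0,0],[0,0,0],1]]'
```

```text
t: 14.6
position: [548.0, -82.1, -16.6]
eef_rot: [-1.233, -1.172, 1.172]
ft_force: [1.0, 0.3, -5.0]
opening: 0.364
t: 15.22
position: [545.1, -81.9, -16.6]
eef_rot: [-1.233, -1.172, 1.172]
ft_force: [1.7, 0.8, -5.1]
opening: 0.36
```

```bash
python3 -m creep '[[[0,0,0],[0,0,0.002],1],[[0,0,0],[0,0,0.002],1],[[0,0,0],[0,0,0],1],[[0,0,0],[0,0,0],1],[[0,0,0],[0,0,0],1]]'
python3 - <<'E'
from station import ctrl,cams
import numpy as np
f=[]
for i in range(4):
    cams.read_camera("wrist");f.append(ctrl.state()["ft_force"])
print(np.round(f,1),np.mean(f,0))
E
```

```text
t: 15.85
position: [541.1, -81.7, -16.6]
eef_rot: [-1.233, -1.172, 1.172]
ft_force: [4.2, 0.7, -5.0]
opening: 0.361
[[ 3.3 -0.1 -3.6]
 [ 4.1  0.1 -4.9]
 [ 3.6  0.5 -4.4]
 [ 3.9 -0.2 -4.6]] [ 3.76383167  0.06526667 -4.39195633]
```

Fx has risen to about +4 N over the last 7 mm, so the contact is pressed roughly 6–7 mm. Now I tip the battery about its near top corner, 10° first.

```bash
python3 -m creep '[[[-2.5,0,0],[0,-0.0057,-0.0023],1],[[-2.5,0,0],[0,-0.0057,-0.0023],1],[[-2.5,0,0],[0,-0.0057,-0.0023],1],[[-2.5,0,0],[0,-0.0057,-0.0023],1],[[0,0,0],[0,0,0],1]]' 90
python3 -c "
from station import ctrl,cams
from h import *
import cv2
s=ctrl.state();print(s['ft_force'],s['joints'],w2t(s['position']))
im=cams.read_camera('scene');cv2.imwrite('pics/s8.png',cv2.resize(im[190:330,190:330,::-1],None,fx=4.2,fy=4.2,interpolation=2))"
```

```text
t: 16.68
position: [548.2, -82.1, 7.0]
eef_rot: [-1.364, -1.296, 1.087]
ft_force: [4.7, -0.7, -5.7]
opening: 0.356
[ 4.73247066 -0.66058457 -5.74374769] [-0.15917362 -0.07135668 -0.37917408  1.08912003  0.01875974 -0.10648951] [ 7.85155269 -4.2950347   6.97990295]
```

View pics/s8.png

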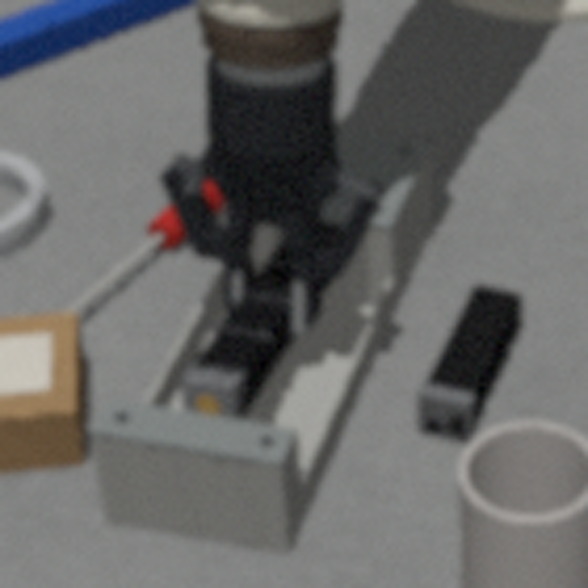

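The battery's grey far cap is now visible and rising at crop (215,385), clear of the far cover. I'll continue tipping.

```bash
python3 -m creep '[[[-2.5,0,0],[0,-0.0057,-0.0023],1],[[-2.5,0,0],[0,-0.0057,-0.0023],1],[[-2.5,0,0],[0,-0.0057,-0.0023],1],[[-2,0,0],[0,-0.0045,-0.0020],1],[[0,0,0],[0,0,0],1]]' 90
python3 -c "
from station import ctrl,cams
from h import *
import cv2
s=ctrl.state();print(s['ft_force'],s['joints'],w2t(s['position']))
im=cams.read_camera('scene');cv2.imwrite('pics/s9.png',cv2.resize(im[190:330,190:330,::-1],None,fx=4.2,fy=4.2,interpolation=2))"
```

```text
t: 17.35
position: [551.8, -82.3, 29.7]
eef_rot: [-1.485, -1.411, 0.997]
ft_force: [3.2, -0.5, -6.3]
opening: 0.359
[ 3.21772552 -0.45316917 -6.28866877] [-0.17016289 -0.24541714 -0.52337448  0.95511193  0.03969072 -0.11232718] [11.47106329 -4.29440083 29.67440989]
```

View pics/s9.png

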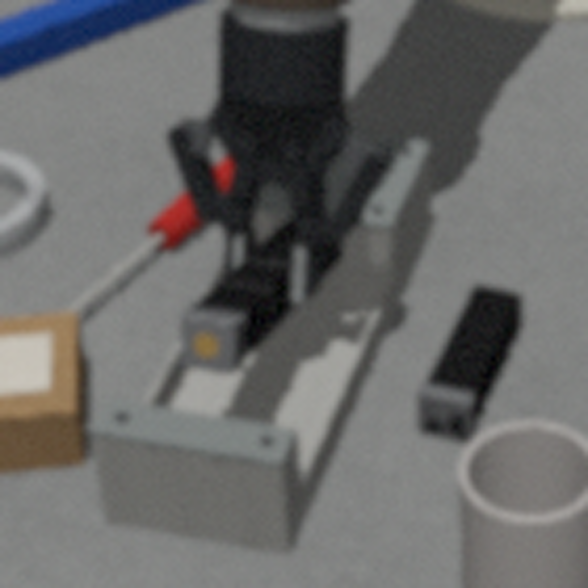

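Run:
```python
from station import ctrl,cams
from h import *
p=cams.camera_params("scene");T=np.array(p["pose"]);K=np.array(p["K"])
d=Rt.T@T[:3,:3]@np.linalg.solve(K,[239.5,272.1,1]);o=w2t(T[:3,3])
for y in(-8,-4,0):
    print(y,o+d*(y-o[1])/d[1])
for x in(95,105,115):print("x",x,o+d*(x-o[0])/d[0])
s=ctrl.state();M,_=info(s);print("tilt",np.degrees(np.arcsin((Rt.T@M)[0,1])))
```

```text
-8 [90.27732575 -8.         89.33448667]
-4 [99.32139484 -4.         97.8043128 ]
0 [108.36546394   0.         106.27413892]
x 95 [95.         -5.91126131 93.75730005]
x 105 [105.          -1.48847334 103.12236132]
x 115 [115.           2.93431463 112.48742259]
tilt 19.448428506513288
```

The far end is at about tray x=100, z≈98 mm, tilted 19.4°. The near end is at about x=−126, z≈18, still under the near cover, so step 2 is met. Now I draw it out along its axis.

```bash
python3 -m creep '[[[0,0,0],[0,0,0],1],[[0,0,0],[0,0,-0.008],1],[[0,0,0],[0,0,-0.012],1],[[0,0,0],[0,0,-0.015],1],[[0,0,0],[0,0,-0.015],1]]' 90
python3 -m creep '[[[0,0,0],[0,0,-0.015],1],[[0,0,0],[0,0,-0.015],1],[[0,0,0],[0,0,-0.015],1],[[0,0,0],[0,0,-0.006],1],[[0,0,0],[0,0,0],1]]'
python3 -c "
from station import ctrl,cams
from h import *
import cv2
s=ctrl.state();print(s['ft_force'],s['joints'],w2t(s['position']))
im=cams.read_camera('scene');cv2.imwrite('pics/s10.png',cv2.resize(im[160:330,180:330,::-1],None,fx=3.5,fy=3.5,interpolation=2))"
```

```text
t: 18.02
position: [600.3, -84.8, 46.6]
eef_rot: [-1.484, -1.411, 0.998]
ft_force: [0.6, -0.7, -4.6]
opening: 0.354
t: 18.65
position: [647.5, -87.1, 63.2]
eef_rot: [-1.484, -1.411, 0.998]
ft_force: [-0.8, -0.5, -4.6]
opening: 0.356
[-0.80311495 -0.49935787 -4.63166681] [-0.1494113  -0.02563729 -0.26233036  0.99605832  0.03279803 -0.09290483] [107.26821877  -4.37372713  63.17940066]
```

View pics/s10.png

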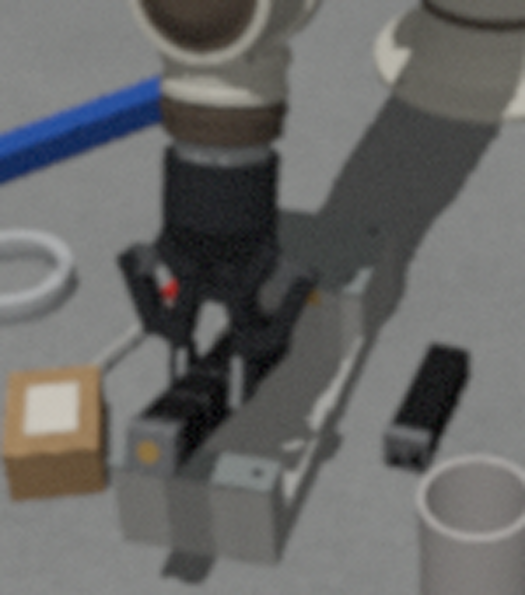

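The battery is drawn out freely; only its weight of about 4.6 N shows. Its far cap is above the far cover at crop (150,450). Lifting straight up.

```bash
python3 -m creep '[[[0,0,0],[0,-0.012,-0.004],1],[[0,0,0],[0,-0.018,-0.0065],1],[[0,0,0],[0,-0.018,-0.0065],1],[[0,0,0],[0,-0.018,-0.0065],1],[[0,0,0],[0,-0.012,-0.004],1]]' 90
python3 -m creep '[[[0,0,0],[0,-0.012,-0.004],1],[[0,0,0],[0,-0.008,-0.003],1],[[0,0,0],[0,0,0],1],[[0,0,0],[0,0,0],1],[[0,0,0],[0,0,0],1]]'
python3 -c "
from station import ctrl,cams
from h import *
import cv2
s=ctrl.state();print(s['ft_force'],s['joint_vel'],w2t(s['position']))
im=cams.read_camera('scene');cv2.imwrite('pics/s11.png',cv2.resize(im[110:330,150:350,::-1],None,fx=2.7,fy=2.7,interpolation=2))
im=cams.read_camera('wrist')[:,:,::-1]
cv2.imwrite('pics/w11.png',cv2.convertScaleAbs(im,alpha=1.5))"
```

```text
t: 19.32
position: [647.7, -87.2, 148.5]
eef_rot: [-1.486, -1.412, 0.996]
ft_force: [-0.0, -0.1, -5.1]
opening: 0.355
t: 19.95
position: [646.8, -87.1, 166.6]
eef_rot: [-1.484, -1.41, 0.998]
ft_force: [0.4, -0.6, -4.7]
opening: 0.357
[ 0.44066044 -0.5617872  -4.65755354] [ 0.00110498 -0.00146962  0.00182074  0.00075242  0.00082746 -0.00111542] [106.58264791  -4.36560857 166.57628439]
```

View pics/s11.png

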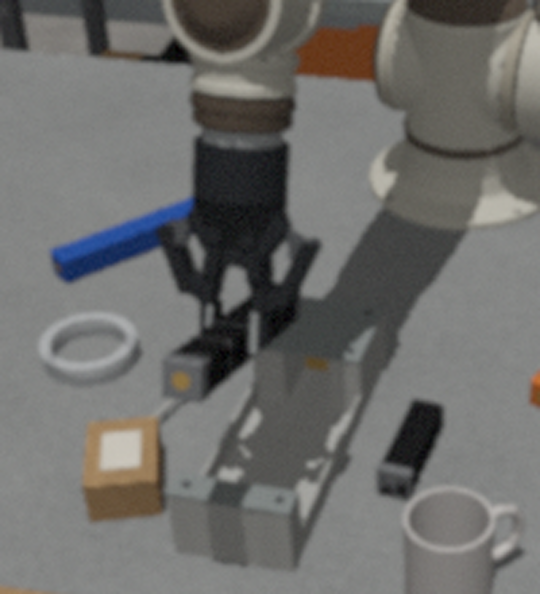

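View pics/w11.png

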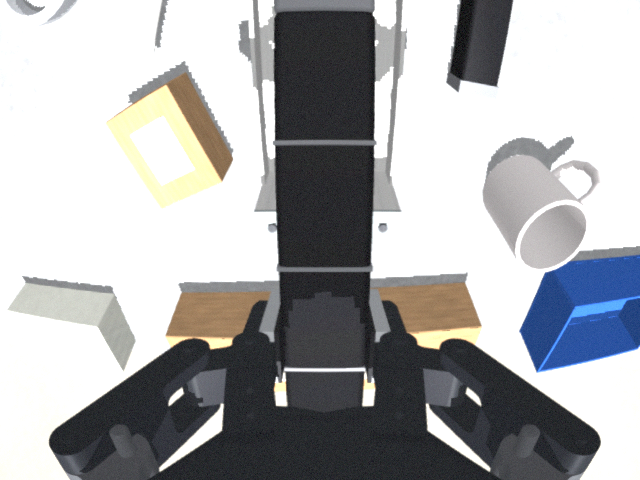

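Both ends are well clear: near end at about 155 mm, far end at about 235 mm. The only force on the tool is the battery's weight. Handing in.

```bash
python3 -c "
from station import ctrl,job_done
s=ctrl.state();print(s['t'],s['opening'],s['ft_force']);print(job_done())"
```

```text
20.05 0.35369862477694486 [ 0.56219234 -1.1579796  -4.25368916]
the job is handed in; nothing more can be done
None
```

The battery is out of the tray and was handed in at t = 20 s, still held in the gripper. No verdict came back.

**What I did:** I gripped the battery through the opening and lifted it 1 mm. I slid it back about 28.6 mm until the push-back force rose to about 4 N, which I take as roughly 6–7 mm of contact travel. I then tipped its far end up 19.4°, drew it out along its axis and lifted it straight up.

**Last checks:**
- **Grip and load:** the fingers were holding at opening 0.35, and only the battery's weight of about 4.5 N showed on the wrist. The joints were practically still.
- **Height:** I estimate the near end at about 155 mm and the far end at about 235 mm above the bench, well over the 110 mm needed. These come from one scene picture at the tipped pose plus the measured motion since, so they are not measured directly.
- **Bystanders:** nothing in the last scene and wrist pictures looked displaced. I did not measure their positions again or take a final top view.

**What went wrong or disagreed:**
- **First grasp failed:** the fingers closed on the battery's top edge and rolled it briefly, with a peak force of about 41 N on the wrist. It settled flat again.
- **TCP reading:** a touch test showed the fingertips about 27 mm behind the reported TCP, which does not match the stated tool geometry. I made the second grasp with that correction.

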